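# Put the microscope accessories back in their foam tray

## Task

The inspection is over: put the camera, the ring light, the spare eyepiece and the auxiliary lens back in the accessory tray, each lying or standing the way up it is now and fully down in the foam recess cut for it. Set them down, do not let them drop, and leave the petri dish and the jar of lens cleaner where they stand.

Things in the scene. Friction and masses are not known exactly. Their poses are not given: they have to be found in the camera images.
- camera: Microscope camera lying on its side: a blue metal box with a black front plate and a short steel lens mount. 70 mm long along its x (-35 to +35; the round mount, 30 mm across, is the last 8 mm at +x), 48 mm wide (y), 48 mm high. About 0.17 kg. Origin: centre of its underside; z up. Any yaw at the start.
- ring_light: Ring light for a microscope: a flat cream-white ring with small yellowish LEDs on its top face, outer diameter 94 mm, inner hole 58 mm (the ring's wall is 18 mm wide), 28 mm high. About 0.12 kg. Origin: centre of its underside; z up. It lies flat on the bench; too wide to span, so take it by the wall, one finger in the hole.
- eyepiece: Spare eyepiece standing on its rubber eyecup, tube upward: eyecup 40 mm in diameter from 0 to 14 mm height, black body with a red line 36 mm in diameter from 14 to 28 mm, bright steel tube 30 mm in diameter from 28 to 54 mm. About 0.09 kg. Origin: centre of its underside; z up.
- aux_lens: Auxiliary lens (screw-on objective attachment): a squat black knurled cylinder 62 mm in diameter, 30 mm high (straight side to 26 mm, then a 4 mm bevel), with an aluminium rim and bluish-green glass on top. About 0.15 kg. Origin: centre of its underside; z up.
- recess_camera: Camera's recess: rectangle 84 mm (x) by 62 mm (y); the camera fits either way round. 12 mm deep, yellow floor, 3 mm bevel at the mouth, centred in a fixed black foam insert 124 x 124 x 20 mm (one of four side by side in a tray, quarters shuffled). Origin: centre of the insert's underside, 4 mm above the bench; recess floor 8 mm, foam top 20 mm above it; x, y along the insert's sides, z up.
- recess_ring: Ring light's recess: circle 108 mm across with a 42 mm foam island, as high as the foam. 12 mm deep, yellow floor, 3 mm bevel at the mouth, centred in a fixed black foam insert 124 x 124 x 20 mm (one of four side by side in a tray, quarters shuffled). Origin: centre of the insert's underside, 4 mm above the bench; recess floor 8 mm, foam top 20 mm above it; x, y along the insert's sides, z up.
- recess_eyepiece: Eyepiece's recess: the small circle, 54 mm across. 12 mm deep, yellow floor, 3 mm bevel at the mouth, centred in a fixed black foam insert 124 x 124 x 20 mm (one of four side by side in a tray, quarters shuffled). Origin: centre of the insert's underside, 4 mm above the bench; recess floor 8 mm, foam top 20 mm above it; x, y along the insert's sides, z up.
- recess_lens: Auxiliary lens's recess: circle 76 mm across, no island. 12 mm deep, yellow floor, 3 mm bevel at the mouth, centred in a fixed black foam insert 124 x 124 x 20 mm (one of four side by side in a tray, quarters shuffled). Origin: centre of the insert's underside, 4 mm above the bench; recess floor 8 mm, foam top 20 mm above it; x, y along the insert's sides, z up.
- petri_dish: Closed petri dish of clear, whitish plastic with a tiny brass gear in it as specimen, 60 mm in diameter, 15 mm high, loose on the bench. Origin: centre of its underside. To be left where it is. (The aluminium tray that holds the foam inserts: 264 x 264 mm, fixed, shifted and turned at each start, walls 4 mm thick, rim 26 mm above the bench.)
- cleaner_jar: Small amber jar of lens cleaner with a white cap, 40 mm in diameter, 60 mm high, loose on the bench. Origin: centre of its underside. To be left where it is.
Mind the look-alikes: they are no part of the job. What is shaped like the eyepiece but brown is not meant.

How it is judged:
By the outcome, as a careful person would: the job done as asked, in the order asked, and still so for the second after the job is handed in, with the robot touching nothing.
It also fails if it takes over 112 s, if anything falls off the work surface, if the arm or the gripper's body presses on something with over 40 N, if the wrist force passes 120 N, or if a joint passes its speed limit or range.

## Robot

A 7-joint arm with a two-finger parallel gripper is mounted at the origin on the work surface. World frame = base frame: x ahead of the robot, y to its left, z up, the work surface at z = 0. Lengths are in m, angles in rad, forces in N, time in s.
With the tool pointing down it reaches from about 0.425 to 0.875 m from the base axis. Payload 4.7 kg.
Tool frame: the origin (TCP) lies at the very end of the fingers, on their centre line; the grasp point (between the pads) lies 19 mm behind it; z points along the fingers, y is the line along which they close (so a half turn about z gives the same grasp; the last joint's range is limited). The gripper opens to 87 mm and grips with 3 to 60 N. Pads are 19 mm wide; open, the fingers measure 117 mm over their backs; the gripper's body (75 mm by 190 mm) begins 51 mm behind the grasp point.
Start: joints at [1.285, 0.321, -0.07, 1.45, 0.023, 1.371, -0.057], TCP at [0.192, -0.621, 0.223] pointing down, gripper open.
Joint ranges: [-2.86, 2.86], [-0.3, 2.09], [-1.38, 1.24], [0.06, 2.45], [-1.56, 4.7], [0.09, 2.05], [-2.69, 2.69]. Speed limits (rad/s): [2.57, 2.57, 3.14, 3.14, 3.14, 3.14, 3.14].

## Interface

Orientations are given as a rotation vector (axis times angle).
In Python, from bench import get_state, get_image, get_calibration, close_job gives the robot as it stands.
- The arm moves only by the shell command python3 -m crank 'ROWS' [FORCE]. ROWS is JSON, a list of rows, each a list of 5 numbers: the opening, from 0 (shut) to 1 (fully open), then the shift along the world's x, y, z in units of 0.2 m (1.0 is 0.2 m), then the turn about the world's z in units of 2 pi rad (1.0 is 2 pi rad). A call has 1 to 5 rows; each row is the pose to reach, as a shift and turn from the pose commanded when the call began, turning the shorter way round; what a row does not reach only later rows make up. A row lasts 1/8 s, in which the tool goes at most 62.5 mm and 10.7 degrees, less where a joint would pass 70% of its speed; a pose out of reach is approached as far as the arm can. A call with a number of a shift or a turn outside -1 to 1 is refused whole. A call with a gripper value outside its range is refused whole. The fingers move at their own pace and stop on an object; FORCE is the grip in N (left out, the last holds). Time passes only in rows, so rows that repeat a pose let the fingers close. It gives the time, the measured TCP pose, the force, the opening and the grip force at its end, in the units of the state.
- get_state(): the state, without advancing time (a new reading comes with each control period).
- get_image(name): name is "scene" or "top" or "wrist"; returns the picture (420x560x3 uint8, red, green, blue); there is no depth.
- get_calibration(name): a dict with "fovy" (degrees; the focal length in pixels is half the picture's height over the tangent of half this angle, whatever the lens; pixels are square), "cx", "cy" (the principal point, pixels), "k1" (the pictures are not rectified: a ray, as slopes to the right and down, at radius r is drawn at 1 + k1 r^2 times it, then the intrinsics apply), "R" (3x3) and "t" (3): a world point X has camera coordinates R X + t. Camera axes: x right, y down, z forward; pixel columns grow to the right and rows downward; lengths in m; the calibration is good to about 2 mm. A picture is of the moment at which its call begins: read the wrist's pose just before it. get_calibration takes no time and is no camera call; for the wrist camera it gives the pose at the moment of the call.
- close_job(): hands the job in; it is judged then, once.
The state is a dict: "time": time; "joint_positions": joint angles; "qd": joint speeds; "joint_torque": joint torques, N m; "position": TCP position; "tool_rot": TCP orientation; "ft_force": force on the tool from outside, world axes, zero at the start; "torque": the same for the moment, N m; "grip_width": opening from 0.0 (shut) to 1.0 (fully open); "grip_force": force on a finger pad.
Only numpy, scipy, OpenCV 4.12 (cv2) and the standard library are available. Lean on these libraries where they do the work, as an engineer would, in place of code of your own. Each camera call takes 0.05 s, during which the arm holds its last target. There are 200 camera calls.

## Working session

There is one attempt and no reset: what is moved stays moved. The work goes in short steps, Python scripts to look and compute and a shell command to move; the robot and the scene stay as the last step left them, time stands still between calls to the robot, and variables do not carry over. Pictures are saved under pics/ and viewed, at most 16 in all, crops included, and the job is handed in when it is done.

```bash
ls; mkdir -p pics
cat > h.py <<'E'
import numpy as np, cv2, math
from bench import get_state, get_image, get_calibration
def K(c):
    f=210/math.tan(math.radians(c['fovy'])/2); return f
def ray(c,u,v):
    f=K(c); x=(u-c['cx'])/f; y=(v-c['cy'])/f
    rd=math.hypot(x,y); r=rd
    for _ in range(30): r=rd/(1+c['k1']*r*r)
    s=r/rd if rd>0 else 1
    R=np.array(c['R']); t=np.array(c['t'])
    return -R.T@t, R.T@np.array([x*s,y*s,1])
def onplane(c,u,v,z):
    o,d=ray(c,u,v); return o+d*(z-o[2])/d[2]
def proj(c,X):
    p=np.array(c['R'])@np.array(X)+np.array(c['t']); x,y=p[0]/p[2],p[1]/p[2]
    s=1+c['k1']*(x*x+y*y); f=K(c); return c['cx']+f*x*s, c['cy']+f*y*s
def snap(name,fn):
    c=get_calibration(name); im=get_image(name); cv2.imwrite('pics/'+fn,cv2.cvtColor(im,cv2.COLOR_RGB2BGR)); return c,im
E
python3 - <<'E'
from h import *
import json
for n in ['top','scene','wrist']:
    c,im=snap(n,n+'0.png'); print(n,{k:np.round(np.array(v),3).tolist() for k,v in c.items()}, 'cam pos',np.round(-np.array(c['R']).T@np.array(c['t']),3))
print(get_state())
E
```

```text
pics
top {'fovy': 46.946, 'cx': 281.608, 'cy': 209.768, 'k1': -0.121, 'R': [[-0.013, -1.0, 0.002], [-0.977, 0.012, -0.212], [0.212, -0.005, -0.977]], 't': [0.025, 0.578, 0.92]} cam pos [0.371 0.023 1.022]
scene {'fovy': 45.752, 'cx': 277.777, 'cy': 208.723, 'k1': -0.058, 'R': [[-0.158, 0.987, -0.003], [0.847, 0.134, -0.514], [-0.507, -0.084, -0.858]], 't': [0.087, -0.451, 1.634]} cam pos [1.224 0.112 1.169]
wrist {'fovy': 70.44, 'cx': 285.747, 'cy': 209.982, 'k1': -0.06, 'R': [[0.294, -0.956, -0.002], [-0.919, -0.283, 0.273], [-0.261, -0.078, -0.962]], 't': [-0.65, -0.032, 0.39]} cam pos [ 0.263 -0.599  0.383]
{'time': 0.15, 'joint_positions': array([ 1.28507869,  0.32164033, -0.07007242,  1.45141162,  0.02256254,
        1.37077577, -0.05688396]), 'qd': array([ 0.00141591, -0.00237437,  0.00090489, -0.00416105, -0.00055801,
        0.00083232,  0.00050159]), 'joint_torque': array([-5.34725143e-05, -4.91795683e+01, -4.04734053e-01, -3.12877536e+01,
       -6.41259947e-02,  4.04717121e-02,  1.28917422e-04]), 'position': array([ 0.19181273, -0.62061592,  0.22171223]), 'tool_rot': array([-3.10494569e+00, -4.69011391e-01,  4.22382392e-04]), 'ft_force': array([0.24715981, 0.14223073, 0.29296291]), 'torque': array([ 0.05628929, -0.02231595,  0.04360253]), 'grip_force': 0.0, 'grip_width': 1.0030923945114003}
```

View pics/top0.png

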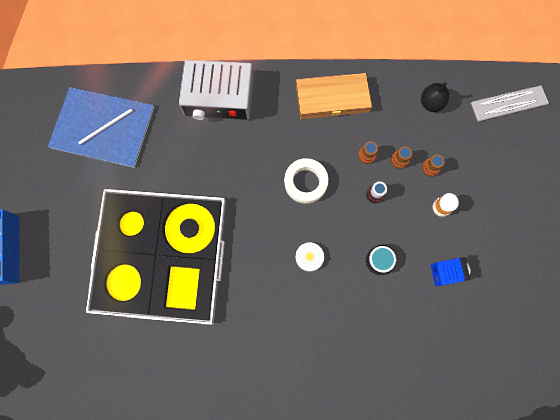

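View pics/scene0.png

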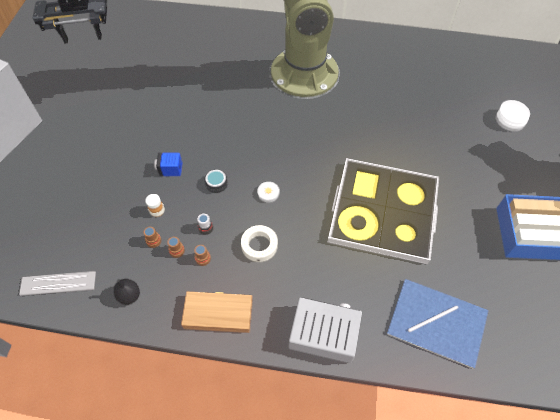

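The top view shows the camera at (450,271), the ring at (306,181), the real eyepiece (black with a red line) at (377,191) and the lens at (382,259). The brown decoys sit just above the eyepiece. The recesses are ring (190,228), camera (182,288), lens (124,283) and eyepiece (132,224). The scene view agrees.

```bash
cat > m.py <<'E'
from h import *
im=cv2.imread('pics/top0.png'); c=get_calibration('top')
hsv=cv2.cvtColor(im,cv2.COLOR_BGR2HSV)
def blobs(m,amin=60):
    cs,_=cv2.findContours(m.astype(np.uint8),cv2.RETR_EXTERNAL,cv2.CHAIN_APPROX_NONE)
    return [k for k in cs if cv2.contourArea(k)>amin]
def world(k,z): return np.array([onplane(c,*p[0],z)[:2] for p in k])
Y=cv2.inRange(hsv,(24,150,150),(34,255,255))
cent=[]
for k in blobs(Y,200):
    w=world(k,.012).astype(np.float32); r=cv2.minAreaRect(w); e=cv2.minEnclosingCircle(w); M=cv2.moments(k)
    print('rec',np.round(r[0],4),np.round(r[1],4),round(r[2],1),'circ',np.round(e[0],4),round(e[1]*2,4), 'px',M['m10']/M['m00'],M['m01']/M['m00'])
B=cv2.inRange(hsv,(110,150,80),(125,255,255))
def near(ks,u,v): return min(ks,key=lambda k:np.hypot(k[:,0,0].mean()-u,k[:,0,1].mean()-v))
def rep(n,k,z):
    w=world(k,z).astype(np.float32); r=cv2.minAreaRect(w); e=cv2.minEnclosingCircle(w)
    print(n,np.round(r[0],4),np.round(r[1],4),round(r[2],1),'circ',np.round(e[0],4),round(e[1]*2,4),'reach',round(np.hypot(*r[0]),3))
rep('cam',near(blobs(B),450,271),.048)
W=cv2.inRange(hsv,(0,0,150),(180,90,255))
rep('ring',near(blobs(W,200),306,181),.028)
G=cv2.inRange(hsv,(80,60,60),(105,255,255))
rep('lensglass',near(blobs(G,50),382,259),.03)
rep('eye',near(blobs(G,15),379,187),.054)
rep('petri',near(blobs(W,200),310,257),.015)
rep('jar',near(blobs(W,60),448,204),.06)
E
python3 m.py
python3 - <<'E'
import cv2
im=cv2.imread('pics/top0.png')[130:310,280:490]; cv2.imwrite('pics/crop0.png',cv2.resize(im,None,fx=3.3,fy=3.3,interpolation=cv2.INTER_CUBIC))
E
```

```text
rec [0.4267 0.2265] [0.0616 0.0846] 84.4 circ [0.4264 0.2262] 0.1022 px 182.44921060470656 287.4028894846589
rec [0.4372 0.3524] [0.0737 0.0736] 46.7 circ [0.4378 0.3525] 0.0764 px 123.38566308243726 282.31146953405016
rec [0.5631 0.3409] [0.0509 0.0503] 89.5 circ [0.5635 0.3404] 0.054 px 131.43301435406698 223.2651515151515
rec [0.5524 0.2148] [0.1057 0.1038] 89.5 circ [0.5524 0.2149] 0.1081 px 189.4362392250955 227.98969163778546
cam [ 0.4482 -0.318 ] [0.0482 0.0649] 8.4 circ [ 0.4482 -0.3182] 0.0769 reach 0.55
ring [ 0.6496 -0.0337] [0.0919 0.0998] 88.1 circ [ 0.6497 -0.0333] 0.1003 reach 0.65
lensglass [ 0.4797 -0.1892] [0.0442 0.0436] 88.9 circ [ 0.4794 -0.189 ] 0.0463 reach 0.516
eye [ 0.624  -0.1859] [0.019  0.0172] 89.4 circ [ 0.6237 -0.1856] 0.02 reach 0.651
petri [ 0.4881 -0.038 ] [0.0588 0.0603] 62.0 circ [ 0.4883 -0.0383] 0.0613 reach 0.49
jar [ 0.5912 -0.3283] [0.0364 0.0424] 41.9 circ [ 0.5907 -0.3286] 0.0428 reach 0.676
```

View pics/crop0.png

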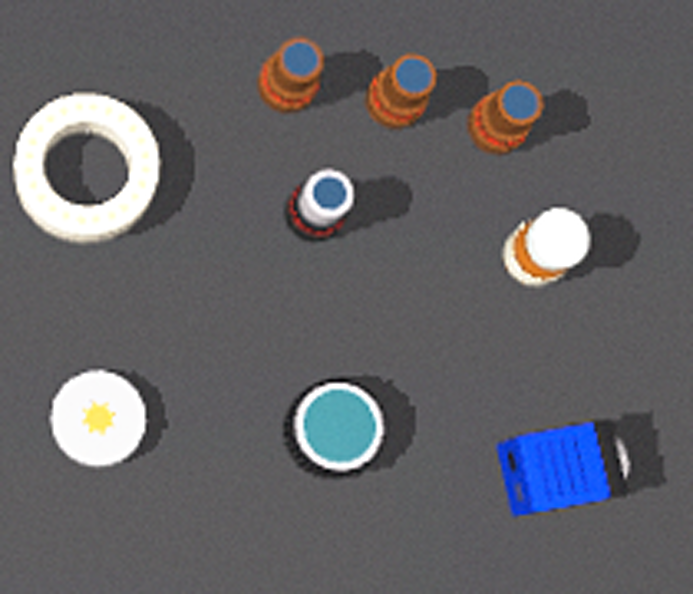

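The recesses form a 126 mm grid turned about −5°, and the sizes match. The camera's long axis lies at about 98°, with the mount towards −y. I'll move above it now.

```bash
python3 -m crank '[[1,0.64,0.74,0,0.113],[1,0.64,0.74,0,0.113],[1,0.64,0.74,0,0.113],[1,0.64,0.74,0,0.113],[1,0.64,0.74,0,0.113]]' 20; python3 -m crank '[[1,0.64,0.74,0,0.113],[1,0.64,0.74,0,0.113],[1,0.64,0.74,0,0.113],[1,0.64,0.74,0,0.113],[1,0.64,0.74,0,0.113]]'
cat >> h.py <<'E'
def blobs(m,amin=60):
    cs,_=cv2.findContours(m.astype(np.uint8),cv2.RETR_EXTERNAL,cv2.CHAIN_APPROX_NONE)
    return [k for k in cs if cv2.contourArea(k)>amin]
def world(c,k,z): return np.array([onplane(c,*p[0],z)[:2] for p in k],dtype=np.float32)
def tool():
    from scipy.spatial.transform import Rotation as R
    s=get_state(); m=R.from_rotvec(s['tool_rot']).as_matrix(); return s['position'], math.degrees(math.atan2(m[1,1],m[0,1])), m[:,2]
def shift(to,yaw):
    p,y,_=tool(); d=(yaw-y+90)%180-90
    print('tcp',np.round(p,4),'closing',round(y,1),'-> units',np.round((np.array(to)-p)/.2,3),'turn',round(d/360,4))
E
python3 - <<'E'
from h import *
print(tool()); c,im=snap('wrist','w1.png')
E
```

```text
time: 0.78
position: [0.3206, -0.4722, 0.2225]
tool_rot: [2.749, 1.521, -0.0]
ft_force: [-0.1, -0.5, 0.8]
grip_width: 1.002
grip_force: 0.0
time: 1.4
position: [0.4477, -0.3257, 0.2223]
tool_rot: [-2.055, -2.376, 0.0]
ft_force: [-0.3, -0.2, -0.4]
grip_width: 0.999
grip_force: 0.0
(array([ 0.44765908, -0.32568409,  0.22231477]), 8.297927915179775, array([-4.48482679e-04, -2.65251343e-05, -9.99999899e-01]))
```

View pics/w1.png

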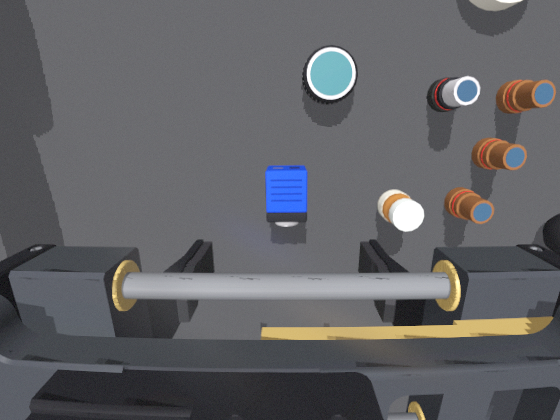

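The wrist view has the camera's top face at about columns 266–307, rows 171–221, square to the fingers, with the mount towards the gripper. I'll cast those edges onto z = 0.048.

Run:
```python
from h import *
c=get_calibration('wrist'); im=cv2.imread('pics/w1.png'); hsv=cv2.cvtColor(im,cv2.COLOR_BGR2HSV)
k=max(blobs(cv2.inRange(hsv,(110,150,80),(125,255,255))),key=cv2.contourArea)
r=cv2.minAreaRect(world(c,k,.048)); print(r)
for u,v in [(266,171),(305,171),(267,221),(307,221)]: print((u,v),onplane(c,u,v,.048))
a=onplane(c,266,171,.048);b=onplane(c,305,171,.048);d=onplane(c,267,221,.048);e=onplane(c,307,221,.048)
w=np.linalg.norm(b-a),np.linalg.norm(d-a); print(w)
ax=((d+e)-(a+b)); ax/=np.linalg.norm(ax); o=(a+b)/2+ax*.035; print('origin',o,'axis',math.degrees(math.atan2(ax[1],ax[0])), 'from front', (d+e)/2-ax*.027)
```

```text
((0.44630956649780273, -0.3231120705604553), (0.04695704206824303, 0.05531091243028641), 8.827659606933594)
(266, 171) [ 0.42124316 -0.30543919  0.048     ]
(305, 171) [ 0.46498768 -0.29924006  0.048     ]
(267, 221) [ 0.4297179  -0.36432725  0.048     ]
(307, 221) [ 0.47670512 -0.35766686  0.048     ]
(np.float64(0.04418158377899116), np.float64(0.0594947551549181))
origin [ 0.4490523  -0.33683243  0.048     ] axis -80.23397256633875 from front [ 0.44863163 -0.33438833  0.048     ]
```

```bash
python3 -m crank '[[1,0.006,-0.046,-0.3,0.002],[1,0.006,-0.046,-0.6,0.002],[1,0.006,-0.046,-0.8,0.002],[1,0.006,-0.046,-0.93,0.002],[1,0.006,-0.046,-0.93,0.002]]' 20 && python3 -m crank '[[1,0,0,-0.095,0],[1,0,0,-0.095,0],[0,0,0,-0.095,0],[0,0,0,-0.095,0],[0,0,0,-0.095,0]]' 20; python3 -m crank '[[0,0,0,0,0],[0,0,0,0,0],[0,0,0,0.15,0],[0,0,0,0.4,0],[0,0,0,0.5,0]]' 20
python3 - <<'E'
from h import *
shift([0.4267,.2265,.129],84.8); c,im=snap('wrist','w2.png')
E
```

```text
time: 2.08
position: [0.446, -0.3352, 0.0342]
tool_rot: [-2.039, -2.383, 0.001]
ft_force: [-0.3, 0.6, 0.2]
grip_width: 0.997
grip_force: 0.0
time: 2.7
position: [0.4495, -0.3344, 0.0181]
tool_rot: [2.034, 2.393, -0.0]
ft_force: [0.1, 0.0, -0.2]
grip_width: 0.744
grip_force: 0.0
time: 3.32
position: [0.4503, -0.3349, 0.1203]
tool_rot: [2.032, 2.391, 0.0]
ft_force: [-0.1, -0.6, -2.4]
grip_width: 0.551
grip_force: 20.0
tcp [ 0.4503 -0.3349  0.1203] closing 9.3 -> units [-0.118  2.807  0.043] turn 0.2098
```

View pics/w2.png

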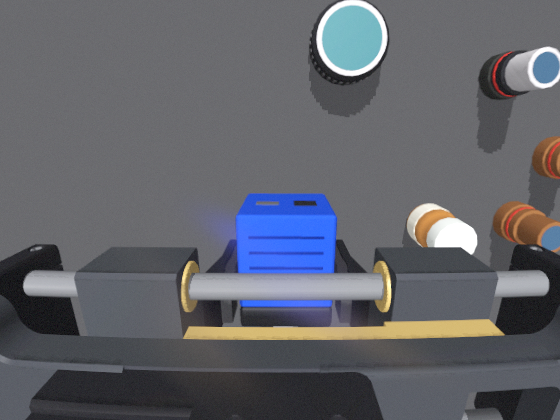

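```bash
python3 -m crank '[[0,0.1,0.94,0,0.07],[0,0.1,0.94,0,0.07],[0,0.1,0.94,0,0.07],[0,0.1,0.94,0,0.07],[0,0.1,0.94,0,0.07]]'; python3 -m crank '[[0,0,0.94,0,0.07],[0,0,0.94,0,0.07],[0,0,0.94,0,0.07],[0,0,0.94,0,0.07],[0,0,0.94,0,0.07]]';  python3 -m crank '[[0,-0.2,0.5,0,0.07],[0,-0.2,0.5,0,0.07],[0,-0.2,0.5,0,0.07],[0,-0.2,0.5,0,0.07],[0,-0.2,0.5,0,0.07]]'
python3 - <<'E'
from h import *
shift([0.4267,.2265,.129],84.8); c,im=snap('wrist','w3.png'); snap('top','t3.png')
E
```

```text
time: 4.0
position: [0.4686, -0.1464, 0.1169]
tool_rot: [-1.463, -2.779, 0.001]
ft_force: [-0.4, 0.2, -1.6]
grip_width: 0.553
grip_force: 20.0
time: 4.62
position: [0.4692, 0.04, 0.1172]
tool_rot: [-0.826, -3.031, 0.001]
ft_force: [0.3, -0.5, -1.4]
grip_width: 0.548
grip_force: 20.0
time: 5.25
position: [0.4297, 0.1399, 0.1174]
tool_rot: [-0.149, -3.138, 0.0]
ft_force: [0.0, 0.4, -0.9]
grip_width: 0.549
grip_force: 20.0
tcp [0.4297 0.1399 0.1174] closing 84.6 -> units [-0.015  0.433  0.058] turn 0.0006
```

View pics/w3.png

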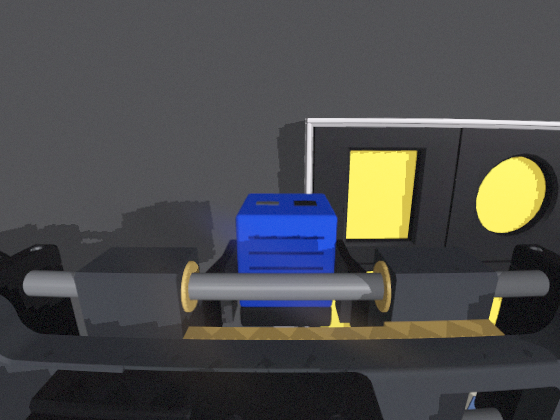

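Run:
```python
from h import *
c=get_calibration('wrist'); im=cv2.imread('pics/w3.png'); hsv=cv2.cvtColor(im,cv2.COLOR_BGR2HSV)
for k in blobs(cv2.inRange(hsv,(22,120,120),(36,255,255)),800):
    w=world(c,k,.012); print(k.reshape(-1,2).min(0),k.reshape(-1,2).max(0),cv2.minAreaRect(w),cv2.minEnclosingCircle(w))
```

```text
[476 157] [545 232] ((0.43724334239959717, 0.35499829053878784), (0.07168535888195038, 0.07204835116863251), 29.195722579956055) ((0.43683189153671265, 0.35381609201431274), 0.03767390176653862)
[346 150] [416 238] ((0.4253922700881958, 0.227821946144104), (0.06066613644361496, 0.08400505036115646), 84.70970153808594) ((0.4254440367221832, 0.22776493430137634), 0.05101553723216057)
```

```bash
python3 -m crank '[[0,-0.015,0.435,0,0],[0,-0.015,0.435,0,0],[0,-0.015,0.435,0,0],[0,-0.015,0.435,-0.2,0],[0,-0.015,0.435,-0.3,0]]'; python3 -m crank '[[0,0,0,0,0],[0,0,0,-0.05,0],[0,0,0,-0.1,0],[0,0,0,-0.125,0],[0,0,0,-0.125,0]]'
python3 - <<'E'
from h import *
shift([0.426,.227,.0305],84.8)
E
```

```text
time: 5.98
position: [0.4258, 0.2262, 0.0557]
tool_rot: [-0.145, -3.136, 0.003]
ft_force: [-0.3, 0.1, -1.8]
grip_width: 0.549
grip_force: 20.0
time: 6.6
position: [0.4259, 0.2287, 0.0323]
tool_rot: [-0.14, -3.138, 0.0]
ft_force: [-1.0, 0.1, -1.3]
grip_width: 0.552
grip_force: 20.0
tcp [0.4259 0.2287 0.0323] closing 84.9 -> units [ 0.001 -0.009 -0.009] turn -0.0002
```

```bash
python3 -m crank '[[0,0,-0.008,-0.005,0],[0,0,-0.008,-0.009,0],[0,0,-0.008,-0.009,0]]'
```

```text
time: 6.98
position: [0.4262, 0.2271, 0.0309]
tool_rot: [0.141, 3.138, 0.0]
ft_force: [0.9, 0.6, -1.9]
grip_width: 0.549
grip_force: 20.0
```

```bash
python3 -m crank '[[0,0,0,-0.003,0],[0,0,0,-0.005,0],[0,0,0,-0.005,0]]'
```

```text
time: 7.35
position: [0.4261, 0.2272, 0.0297]
tool_rot: [-0.141, -3.138, -0.0]
ft_force: [0.4, -0.2, -1.6]
grip_width: 0.549
grip_force: 20.0
```

```bash
python3 -m crank '[[0,0,0,-0.003,0],[0,0,0,-0.005,0],[0,0,0,-0.005,0]]'; python3 -m crank '[[0,0,0,-0.002,0],[0,0,0,-0.004,0],[0,0,0,-0.004,0]]'
```

```text
time: 7.72
position: [0.4262, 0.2272, 0.0297]
tool_rot: [-0.141, -3.138, 0.002]
ft_force: [-4.3, -2.8, 9.7]
grip_width: 0.554
grip_force: 20.0
time: 8.1
position: [0.4262, 0.2272, 0.0296]
tool_rot: [-0.141, -3.138, 0.003]
ft_force: [-6.7, -3.3, 16.5]
grip_width: 0.548
grip_force: 20.0
```

```bash
python3 -m crank '[[0,0,0,0.008,0],[0.8,0,0,0.008,0],[0.8,0,0,0.008,0],[0.8,0,0,0.008,0],[0.8,0,0,0.008,0]]';  python3 -m crank '[[0.8,0,0,0.2,0],[0.8,0,0,0.5,0],[0.8,0,0,0.7,0],[0.8,0,0,0.7,0]]'
python3 - <<'E'
from h import *
shift([.65,-.07,.17],0); snap('wrist','w4.png')
E
```

```text
time: 8.72
position: [0.4261, 0.2272, 0.0295]
tool_rot: [-0.141, -3.138, -0.0]
ft_force: [-0.3, 0.6, 0.3]
grip_width: 0.794
grip_force: 0.0
time: 9.22
position: [0.4283, 0.2282, 0.1726]
tool_rot: [0.141, 3.132, 0.002]
ft_force: [1.2, -0.5, -0.7]
grip_width: 0.798
grip_force: 0.0
tcp [0.4283 0.2282 0.1726] closing 84.8 -> units [ 1.109 -1.491 -0.013] turn -0.2357
```

View pics/w4.png

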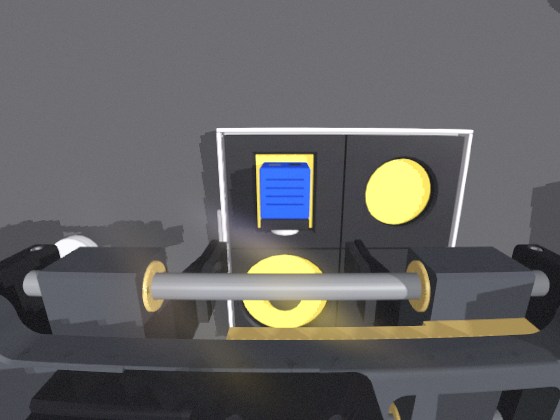

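The camera sits squarely in its recess (blue at 260–312, 163–232). Next is the ring, with no turn needed: grip its +y wall.

```bash
python3 -m crank '[[0.6,0.58,-0.57,0.12,0],[0.6,0.58,-0.57,0.12,0],[0.6,0.58,-0.57,0.12,0],[0.6,0.58,-0.57,0.12,0]]' 35;  python3 -m crank '[[0.6,0.58,-0.57,0.12,0],[0.6,0.58,-0.57,0.12,0],[0.6,0.58,-0.57,0.12,0],[0.6,0.58,-0.57,0.12,0]]'
cat > ring.py <<'E'
from h import *
import sys
c,im=snap('wrist',sys.argv[1]); hsv=cv2.cvtColor(im,cv2.COLOR_RGB2HSV)
m=cv2.inRange(hsv,(0,0,150),(180,90,255))
cs,hi=cv2.findContours(m,cv2.RETR_CCOMP,cv2.CHAIN_APPROX_NONE)
for k,h in zip(cs,hi[0]):
    if cv2.contourArea(k)>400:
        w=world(c,k,.028); print('hole' if h[3]>=0 else 'outer',k.reshape(-1,2).min(0),k.reshape(-1,2).max(0),np.round(cv2.minAreaRect(w)[0],4),np.round(cv2.minAreaRect(w)[1],4),[np.round(x,4) for x in cv2.minEnclosingCircle(w)])
print(tool())
E
python3 ring.py w5.png
```

```text
time: 9.78
position: [0.5433, 0.1095, 0.1913]
tool_rot: [-0.15, -3.135, -0.001]
ft_force: [-0.9, 0.0, 0.1]
grip_width: 0.607
grip_force: 0.0
time: 10.28
position: [0.6587, -0.0032, 0.2151]
tool_rot: [-0.147, -3.135, -0.001]
ft_force: [-0.5, 0.1, -0.7]
grip_width: 0.601
grip_force: 0.0
outer [182 284] [374 290] [ 0.7872 -0.0263] [0.2558 0.0092] [array([ 0.7905, -0.0267]), np.float64(0.128)]
outer [109 165] [144 192] [ 0.6224 -0.1941] [0.0315 0.0438] [array([ 0.6241, -0.1932]), np.float64(0.0226)]
outer [  0 149] [ 20 181] [ 0.5951 -0.3417] [0.0276 0.0425] [array([ 0.5942, -0.3467]), np.float64(0.0224)]
outer [221 146] [299 224] [ 0.6509 -0.0336] [0.0934 0.0937] [array([ 0.6505, -0.0328]), np.float64(0.0478)]
hole [239 162] [285 206] [ 0.6485 -0.0313] [0.055  0.0532] [array([ 0.6495, -0.0323]), np.float64(0.029)]
outer [79 19] [126  72] [ 0.4777 -0.1887] [0.0542 0.0547] [array([ 0.4775, -0.1887]), np.float64(0.0277)]
hole [82 23] [123  68] [ 0.4772 -0.1891] [0.0473 0.0455] [array([ 0.4774, -0.189 ]), np.float64(0.0241)]
outer [215  12] [268  69] [ 0.4909 -0.0356] [0.0571 0.0569] [array([ 0.4912, -0.036 ]), np.float64(0.0292)]
outer [406   0] [559 143] [0.5482 0.2429] [0.1939 0.1477] [array([0.548 , 0.2434]), np.float64(0.1214)]
(array([ 6.57507487e-01, -4.89562241e-04,  2.15414831e-01]), 84.83496568510974, array([-0.00335786,  0.00178427, -0.99999277]))
```

View pics/w5.png

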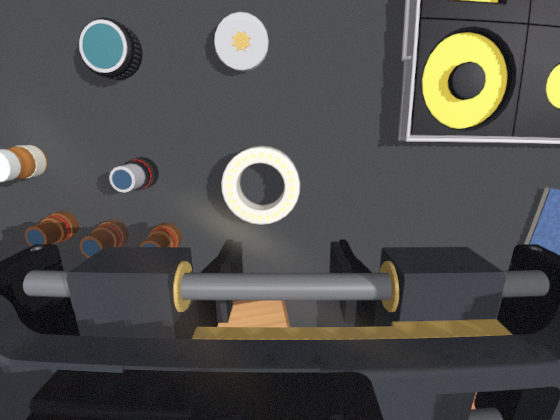

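The ring centre is (0.6505, −0.033), and its 94 mm diameter checks out. I'll descend onto its +y wall at (0.654, 0.005).

```bash
python3 -m crank '[[0.55,-0.018,0.025,-0.3,0],[0.55,-0.018,0.025,-0.6,0],[0.55,-0.018,0.025,-0.8,0],[0.55,-0.018,0.025,-0.8,0],[0.55,-0.018,0.025,-0.8,0]]' 35
python3 - <<'E'
from h import *
shift([.654,.0048,.015],84.8); print(get_state()['grip_width'])
E
```

```text
time: 10.95
position: [0.655, 0.0059, 0.0594]
tool_rot: [0.138, 3.137, 0.001]
ft_force: [0.4, -0.5, -0.4]
grip_width: 0.545
grip_force: 0.0
tcp [0.655  0.0059 0.0594] closing 85.0 -> units [-0.005 -0.006 -0.222] turn -0.0005
0.5449524637898424
```

```bash
python3 -m crank '[[0.55,-0.003,-0.005,-0.15,0],[0.55,-0.003,-0.005,-0.222,0],[0.55,-0.003,-0.005,-0.222,0],[0,-0.003,-0.005,-0.222,0],[0,-0.003,-0.005,-0.222,0]]' 35; python3 -m crank '[[0,0,0,0,0],[0,0,0,0,0],[0,0,0,0,0],[0,0,0,0,0]]'
```

```text
time: 11.58
position: [0.6548, 0.0034, 0.0144]
tool_rot: [0.141, 3.136, 0.0]
ft_force: [0.9, -0.3, -0.5]
grip_width: 0.401
grip_force: 0.0
time: 12.08
position: [0.6542, 0.0033, 0.0136]
tool_rot: [0.141, 3.138, 0.0]
ft_force: [-0.8, 0.6, 3.2]
grip_width: 0.215
grip_force: 33.7
```

```bash
python3 -m crank '[[0,0,0,0.1,0],[0,0,0,0.3,0],[0,0,0,0.5,0],[0,-0.15,0.35,0.5,0],[0,-0.2,0.5,0.5,0]]'; python3 -m crank '[[0,-0.29,0.745,0,0],[0,-0.29,0.745,0,0],[0,-0.29,0.745,0,0],[0,-0.29,0.745,0,0],[0,-0.29,0.745,0,0]]'
python3 - <<'E'
from h import *
shift([.5558,.2527,.027],84.8); c,im=snap('wrist','w6.png'); snap('scene','s6.png')
E
```

```text
time: 12.7
position: [0.6131, 0.1056, 0.1149]
tool_rot: [0.14, 3.137, 0.002]
ft_force: [0.1, 0.8, -1.1]
grip_width: 0.215
grip_force: 33.7
time: 13.32
position: [0.5565, 0.2512, 0.1136]
tool_rot: [0.142, 3.138, -0.002]
ft_force: [1.3, -0.7, -2.5]
grip_width: 0.215
grip_force: 33.7
tcp [0.5565 0.2512 0.1136] closing 84.8 -> units [-0.003  0.008 -0.433] turn -0.0001
```

View pics/w6.png

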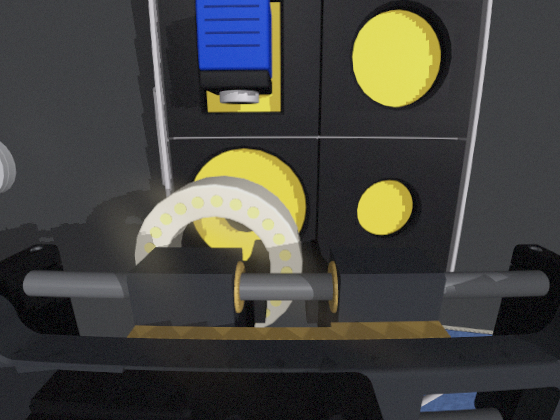

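The held ring's outer edge passes about (136,245), (155,207), (217,178), (275,207) and (302,265). I'll check its centre against the recess.

Run:
```python
from h import *
from scipy.optimize import least_squares
c=get_calibration('wrist'); im=cv2.imread('pics/w6.png')
P=np.array([onplane(c,u,v,.128)[:2] for u,v in [(136,245),(155,207),(217,178),(275,207),(302,265),(250,186),(180,188)]])
r=least_squares(lambda q:np.hypot(*(P-q[:2]).T)-q[2],[.55,.21,.047]); print(r.x,r.fun)
print(tool()[0])
hsv=cv2.cvtColor(im,cv2.COLOR_BGR2HSV)
for k in blobs(cv2.inRange(hsv,(22,120,120),(36,255,255)),800):
    w=world(c,k,.012); print(k.reshape(-1,2).min(0),k.reshape(-1,2).max(0),cv2.minEnclosingCircle(w))
```

```text
[0.55010666 0.21354214 0.0450651 ] [ 0.00053966 -0.00090638  0.00111647 -0.00123208  0.0001653   0.00083847
 -0.00052144]
[0.55691353 0.25021349 0.11324253]
[194 217] [259 260] ((0.5760160088539124, 0.19060178101062775), 0.031807638704776764)
[357 180] [412 234] ((0.5631505846977234, 0.33987748622894287), 0.026713615283370018)
[194 148] [305 231] ((0.5499993562698364, 0.21487417817115784), 0.0533766932785511)
[352  10] [440 106] ((0.43756920099258423, 0.35106366872787476), 0.03770500048995018)
[207   2] [280 111] ((0.42558184266090393, 0.2259853333234787), 0.05143101513385773)
```

```bash
python3 -m crank '[[0,0,0.008,-0.15,0],[0,0,0.008,-0.3,0],[0,0,0.008,-0.38,0],[0,0,0.008,-0.41,0],[0,0,0.008,-0.41,0]]'; python3 -m crank '[[0,0,0,-0.005,0],[0,0,0,-0.01,0],[0,0,0,-0.01,0]]'
```

```text
time: 14.05
position: [0.5564, 0.2537, 0.0316]
tool_rot: [0.142, 3.138, 0.001]
ft_force: [0.2, -0.4, -2.3]
grip_width: 0.215
grip_force: 33.7
time: 14.42
position: [0.5561, 0.2539, 0.0295]
tool_rot: [0.141, 3.138, 0.0]
ft_force: [0.2, -0.5, -1.7]
grip_width: 0.217
grip_force: 33.7
```

```bash
python3 -m crank '[[0,0,-0.007,-0.005,0],[0,0,-0.007,-0.01,0],[0,0,-0.007,-0.01,0]]'; python3 -m crank '[[0,0,0,-0.003,0],[0,0,0,-0.006,0],[0,0,0,-0.006,0]]'
```

```text
time: 14.8
position: [0.5558, 0.2523, 0.027]
tool_rot: [-0.141, -3.138, 0.0]
ft_force: [-0.2, -0.3, -0.9]
grip_width: 0.214
grip_force: 33.7
time: 15.18
position: [0.5559, 0.2524, 0.0259]
tool_rot: [-0.141, -3.138, -0.0]
ft_force: [-0.3, 0.7, -1.8]
grip_width: 0.215
grip_force: 33.7
```

```bash
python3 -m crank '[[0,0,0,-0.002,0],[0,0,0,-0.004,0],[0,0,0,-0.004,0]]'; python3 -m crank '[[0,0,0,-0.002,0],[0,0,0,-0.004,0],[0,0,0,-0.004,0]]'
```

```text
time: 15.55
position: [0.556, 0.2524, 0.0256]
tool_rot: [0.141, 3.138, -0.0]
ft_force: [-1.5, -1.0, 2.5]
grip_width: 0.213
grip_force: 33.7
time: 15.92
position: [0.556, 0.2524, 0.0255]
tool_rot: [0.141, 3.138, -0.001]
ft_force: [-4.1, -2.0, 8.3]
grip_width: 0.214
grip_force: 33.7
```

```bash
python3 -m crank '[[0.45,0,0,0.006,0],[0.45,0,0,0.006,0],[0.45,0,0,0.006,0],[0.45,0,0,0.006,0]]'; python3 -m crank '[[0.45,0,0,0.2,0],[0.45,0,0,0.5,0],[0.45,0,0,0.9,0],[0.45,0,0,0.9,0],[0.45,0,0,0.9,0]]'
python3 - <<'E'
from h import *
shift([.624,-.19,.21],84.8);snap('wrist','w7.png')
E
```

```text
time: 16.42
position: [0.5559, 0.2523, 0.0254]
tool_rot: [-0.141, -3.138, -0.0]
ft_force: [0.4, 0.3, -0.2]
grip_width: 0.443
grip_force: 0.0
time: 17.05
position: [0.5564, 0.2526, 0.2063]
tool_rot: [0.141, 3.136, 0.001]
ft_force: [0.4, -0.2, -1.2]
grip_width: 0.45
grip_force: 0.0
tcp [0.5564 0.2526 0.2063] closing 84.9 -> units [ 0.338 -2.213  0.018] turn -0.0001
```

View pics/w7.png

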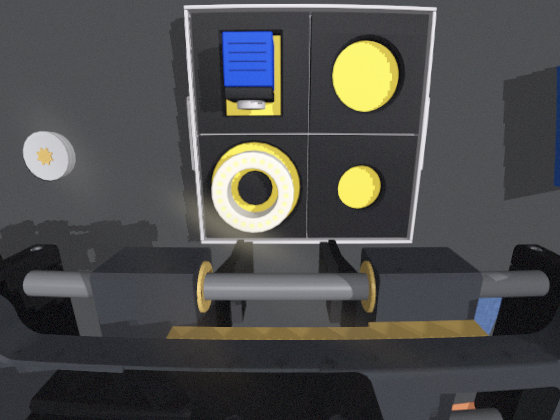

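The ring is seated with the island centred in its hole at (255,188). Next, the black eyepiece.

```bash
python3 -m crank '[[0.7,0.13,-0.73,0,0],[0.7,0.13,-0.73,0,0],[0.7,0.13,-0.73,0,0],[0.7,0.13,-0.73,0,0]]' 15;python3 -m crank '[[0.7,0.13,-0.73,0,0],[0.7,0.13,-0.73,0,0],[0.7,0.13,-0.73,0,0]]'; python3 -m crank '[[0.7,0.13,-0.73,0,0],[0.7,0.13,-0.73,0,0],[0.7,0.13,-0.73,0,0],[0.7,0.13,-0.73,0,0]]'
python3 - <<'E'
from h import *
print(tool()); c,im=snap('wrist','w8.png'); hsv=cv2.cvtColor(im,cv2.COLOR_RGB2HSV)
for k in blobs(cv2.inRange(hsv,(95,60,60),(118,255,255)),40):
    w=world(c,k,.054); e=cv2.minEnclosingCircle(w); print(k.reshape(-1,2).min(0),k.reshape(-1,2).max(0),e)
E
```

```text
time: 17.6
position: [0.5814, 0.103, 0.2028]
tool_rot: [-0.149, -3.134, 0.002]
ft_force: [-0.3, 0.4, 0.2]
grip_width: 0.691
grip_force: 0.0
time: 17.98
position: [0.6076, -0.0426, 0.2037]
tool_rot: [-0.146, -3.136, 0.001]
ft_force: [-1.3, 0.0, -0.5]
grip_width: 0.7
grip_force: 0.0
time: 18.48
position: [0.6339, -0.185, 0.2042]
tool_rot: [-0.142, -3.137, -0.004]
ft_force: [1.2, 0.1, 0.9]
grip_width: 0.697
grip_force: 0.0
(array([ 0.6338813 , -0.18501861,  0.20416413]), 84.82093072055387, array([-0.00157738,  0.00232712, -0.99999605]))
[295 254] [313 271] ((0.712152361869812, -0.1715199500322342), 0.010884899646043777)
[234 251] [249 267] ((0.7008991837501526, -0.24425025284290314), 0.01086215116083622)
[170 240] [187 257] ((0.6819828748703003, -0.3127247989177704), 0.010853362269699574)
[276 178] [295 197] ((0.6228957772254944, -0.18502503633499146), 0.010771765373647213)
```

View pics/w8.png

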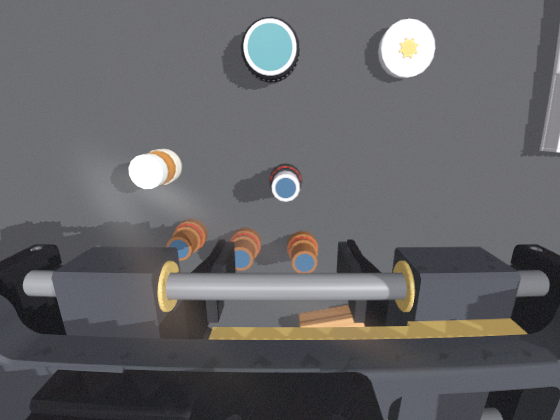

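The black eyepiece's top is at pixel (286,187), so it stands at (0.623, −0.185). The brown ones lie 55 mm or more further out, clear of the fingers.

```bash
python3 -m crank '[[0.7,-0.054,0,-0.2,0],[0.7,-0.054,0,-0.5,0],[0.7,-0.054,0,-0.7,0],[0.7,-0.054,0,-0.8,0],[0.7,-0.054,0,-0.86,0]]' 20; python3 -m crank '[[0.7,0,0,0,0],[0,0,0,0,0],[0,0,0,0,0],[0,0,0,0,0],[0,0,0,0,0]]'; python3 -m crank '[[0,0,0,0,0],[0,0,0,0,0],[0,0,0,0,0]]'
```

```text
time: 19.15
position: [0.6237, -0.1832, 0.0336]
tool_rot: [0.136, 3.138, 0.002]
ft_force: [0.0, 0.6, 0.0]
grip_width: 0.7
grip_force: 0.0
time: 19.77
position: [0.6233, -0.1857, 0.0339]
tool_rot: [0.141, 3.138, 0.0]
ft_force: [-0.2, -0.9, -0.5]
grip_width: 0.337
grip_force: 20.0
time: 20.15
position: [0.6233, -0.1857, 0.0339]
tool_rot: [0.141, 3.138, -0.0]
ft_force: [0.4, -0.2, 3.3]
grip_width: 0.333
grip_force: 20.0
```

```bash
python3 -m crank '[[0,0,0,0.15,0],[0,0,0,0.4,0],[0,-0.05,0.3,0.5,0],[0,-0.1,0.6,0.5,0],[0,-0.1,0.876,0.5,0]]'; python3 -m crank '[[0,-0.1,0.878,0,0],[0,-0.1,0.878,0,0],[0,-0.1,0.878,0,0],[0,-0.1,0.878,0,0]]'; python3 -m crank '[[0,-0.1,0.878,0,0],[0,-0.1,0.878,0,0],[0,-0.1,0.878,0,0],[0,-0.1,0.878,0,0],[0,-0.1,0.878,0,0]]'
python3 - <<'E'
from h import *
shift([.5632,.3407,.0459],84.8); c,im=snap('wrist','w9.png')
hsv=cv2.cvtColor(im,cv2.COLOR_RGB2HSV)
for k in blobs(cv2.inRange(hsv,(22,120,120),(36,255,255)),500):
    w=world(c,k,.012); print(k.reshape(-1,2).min(0),k.reshape(-1,2).max(0),cv2.minEnclosingCircle(w))
E
```

```text
time: 20.78
position: [0.6021, -0.0084, 0.1337]
tool_rot: [-0.141, -3.138, 0.001]
ft_force: [1.1, -0.6, -1.0]
grip_width: 0.337
grip_force: 20.0
time: 21.28
position: [0.5807, 0.1721, 0.1337]
tool_rot: [-0.125, -3.138, -0.005]
ft_force: [-0.4, -0.4, -1.3]
grip_width: 0.34
grip_force: 20.0
time: 21.9
position: [0.5636, 0.3392, 0.1327]
tool_rot: [-0.142, -3.138, 0.003]
ft_force: [0.9, -0.1, -1.2]
grip_width: 0.341
grip_force: 20.0
tcp [0.5636 0.3392 0.1327] closing 84.8 -> units [-0.002  0.008 -0.434] turn -0.0
[261 177] [315 218] ((0.5620948672294617, 0.34039461612701416), 0.026797529309988022)
[116 149] [213 247] ((0.5503065586090088, 0.215680330991745), 0.053637102246284485)
[246  18] [331 108] ((0.4366917014122009, 0.35195499658584595), 0.037835776805877686)
[118  14] [181 115] ((0.4250919818878174, 0.22558756172657013), 0.05081857368350029)
```

View pics/w9.png

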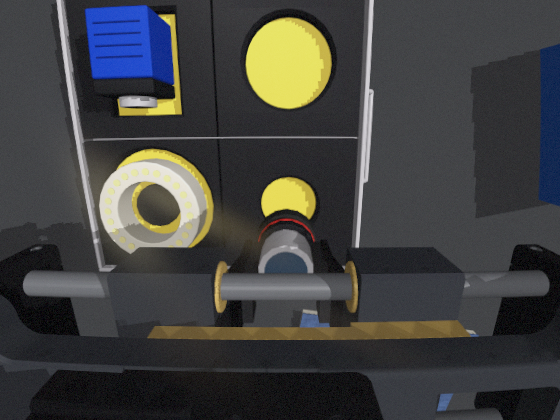

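The eyepiece hangs upright over the small recess at (288,200), and the position agrees.

```bash
python3 -m crank '[[0,-0.003,0.006,-0.15,0],[0,-0.003,0.006,-0.3,0],[0,-0.003,0.006,-0.38,0],[0,-0.003,0.006,-0.41,0],[0,-0.003,0.006,-0.41,0]]'; python3 -m crank '[[0,0,0,-0.005,0],[0,0,0,-0.01,0],[0,0,0,-0.01,0]]'; python3 -m crank '[[0,0,0,-0.003,0],[0,0,0,-0.006,0],[0,0,0,-0.006,0]]'
```

```text
time: 22.58
position: [0.5631, 0.3417, 0.052]
tool_rot: [0.142, 3.138, 0.001]
ft_force: [0.2, -0.1, -0.3]
grip_width: 0.339
grip_force: 20.0
time: 22.95
position: [0.5626, 0.3421, 0.0499]
tool_rot: [0.141, 3.138, 0.0]
ft_force: [0.3, -0.5, -1.0]
grip_width: 0.341
grip_force: 20.0
time: 23.32
position: [0.5625, 0.3419, 0.0483]
tool_rot: [-0.141, -3.138, 0.0]
ft_force: [0.5, 0.1, -0.7]
grip_width: 0.342
grip_force: 20.0
```

```bash
python3 -m crank '[[0,0,0,-0.004,0],[0,0,0,-0.008,0],[0,0,0,-0.008,0]]'; python3 -m crank '[[0,0,0,-0.003,0],[0,0,0,-0.005,0],[0,0,0,-0.005,0]]'
```

```text
time: 23.7
position: [0.5625, 0.3419, 0.0467]
tool_rot: [-0.141, -3.138, 0.0]
ft_force: [-0.4, 0.6, -0.8]
grip_width: 0.341
grip_force: 20.0
time: 24.08
position: [0.5626, 0.342, 0.0459]
tool_rot: [0.141, 3.138, 0.0]
ft_force: [-0.2, -0.1, -1.1]
grip_width: 0.337
grip_force: 20.0
```

```bash
python3 -m crank '[[0,0,0,-0.002,0],[0,0,0,-0.004,0],[0,0,0,-0.004,0]]'
```

```text
time: 24.45
position: [0.5626, 0.3421, 0.0458]
tool_rot: [0.141, 3.138, -0.0]
ft_force: [-1.3, -1.0, 4.3]
grip_width: 0.34
grip_force: 20.0
```

```bash
python3 -m crank '[[0.6,0,0,0.003,0],[0.6,0,0,0.003,0],[0.6,0,0,0.003,0],[0.6,0,0,0.003,0]]'; python3 -m crank '[[0.6,0,0,0.2,0],[0.6,0,0,0.5,0],[0.6,0,0,0.8,0],[0.6,0,0,0.8,0],[0.6,0,0,0.8,0]]'
python3 - <<'E'
from h import *
shift([.488,-.189,.205],84.8);snap('wrist','w10.png')
E
```

```text
time: 24.95
position: [0.5625, 0.342, 0.0454]
tool_rot: [-0.141, -3.138, -0.0]
ft_force: [0.3, 0.2, -0.6]
grip_width: 0.59
grip_force: 0.0
time: 25.58
position: [0.5624, 0.3417, 0.2051]
tool_rot: [-0.141, -3.138, 0.001]
ft_force: [0.7, 0.8, -0.8]
grip_width: 0.606
grip_force: 0.0
tcp [0.5624 0.3417 0.2051] closing 84.9 -> units [-3.720e-01 -2.654e+00 -1.000e-03] turn -0.0002
```

View pics/w10.png

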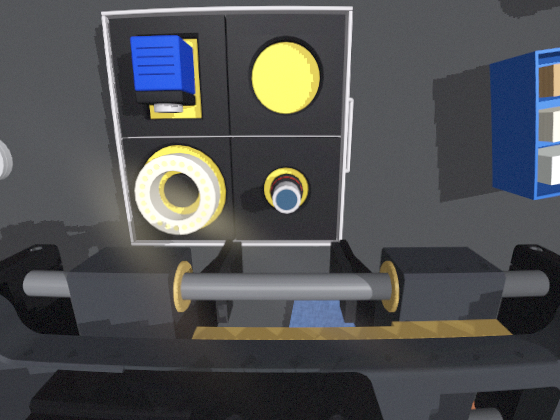

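The eyepiece stands upright in its recess at (286,190). Next, the lens.

```bash
python3 -m crank '[[1,-0.06,-0.88,0,0],[1,-0.06,-0.88,0,0],[1,-0.06,-0.88,0,0],[1,-0.06,-0.88,0,0]]' 25;python3 -m crank '[[1,-0.12,-0.88,0,0],[1,-0.12,-0.88,0,0],[1,-0.12,-0.88,0,0],[1,-0.12,-0.88,0,0]]'; python3 -m crank '[[1,-0.19,-0.89,0,0],[1,-0.19,-0.89,0,0],[1,-0.19,-0.89,0,0],[1,-0.19,-0.89,0,0],[1,-0.19,-0.89,0,0]]'
python3 - <<'E'
from h import *
c,im=snap('wrist','w11.png'); hsv=cv2.cvtColor(im,cv2.COLOR_RGB2HSV)
for k in blobs(cv2.inRange(hsv,(80,60,60),(97,255,255)),200):
    w=world(c,k,.03); e=cv2.minEnclosingCircle(w); print(k.reshape(-1,2).min(0),k.reshape(-1,2).max(0),e); shift([*e[0],.0145],84.8)
E
```

```text
time: 26.12
position: [0.5507, 0.1588, 0.2032]
tool_rot: [-0.156, -3.135, 0.007]
ft_force: [-0.3, 0.1, 0.6]
grip_width: 0.95
grip_force: 0.0
time: 26.62
position: [0.5255, -0.0149, 0.204]
tool_rot: [-0.153, -3.135, 0.002]
ft_force: [1.1, 0.7, 0.3]
grip_width: 0.999
grip_force: 0.0
time: 27.25
position: [0.489, -0.1857, 0.2047]
tool_rot: [-0.137, -3.138, -0.004]
ft_force: [0.1, 0.9, 0.6]
grip_width: 0.998
grip_force: 0.0
[264 164] [302 203] ((0.47845160961151123, -0.1884908825159073), 0.022856639698147774)
tcp [ 0.4893 -0.1852  0.205 ] closing 85.1 -> units [-0.054 -0.017 -0.952] turn -0.0007
```

```bash
python3 -m crank '[[1,-0.05,-0.01,-0.3,0],[1,-0.05,-0.01,-0.6,0],[1,-0.05,-0.01,-0.75,0],[1,-0.05,-0.01,-0.75,0],[1,-0.05,-0.01,-0.75,0]]'
python3 - <<'E'
from h import *
shift([.4785,-.1885,.0145],84.8)
E
```

```text
time: 27.92
position: [0.4802, -0.189, 0.057]
tool_rot: [0.137, 3.136, -0.0]
ft_force: [0.3, 0.1, -0.2]
grip_width: 1.003
grip_force: 0.0
tcp [ 0.4802 -0.189   0.057 ] closing 85.0 -> units [-0.008  0.002 -0.213] turn -0.0005
```

```bash
python3 -m crank '[[1,-0.006,0,-0.12,0],[1,-0.006,0,-0.19,0],[1,-0.006,0,-0.208,0],[0,-0.006,0,-0.208,0],[0,-0.006,0,-0.208,0]]' 30; python3 -m crank '[[0,0,0,0,0],[0,0,0,0,0],[0,0,0,0,0]]'
```

```text
time: 28.55
position: [0.478, -0.1903, 0.0148]
tool_rot: [0.141, 3.137, -0.001]
ft_force: [-0.4, 0.6, -0.4]
grip_width: 0.854
grip_force: 0.0
time: 28.92
position: [0.4778, -0.1898, 0.0145]
tool_rot: [0.141, 3.138, 0.0]
ft_force: [-0.7, 1.3, 4.9]
grip_width: 0.697
grip_force: 30.0
```

```bash
python3 -m crank '[[0,0,0,0.15,0],[0,0,0,0.4,0],[0,0.05,0.3,0.55,0],[0,0.1,0.6,0.55,0],[0,0.1,0.88,0.55,0]]'; python3 -m crank '[[0,0,0.91,0,0],[0,0,0.91,0,0],[0,0,0.91,0,0],[0,0,0.91,0,0]]'; python3 -m crank '[[0,-0.304,0.92,0,0],[0,-0.304,0.92,0,0],[0,-0.304,0.92,0,0],[0,-0.304,0.92,0,0],[0,-0.304,0.92,0,0]]'
python3 - <<'E'
from h import *
c,im=snap('wrist','w12.png'); shift([.437,.3525,.0265],84.8)
hsv=cv2.cvtColor(im,cv2.COLOR_RGB2HSV)
for k in blobs(cv2.inRange(hsv,(22,120,120),(36,255,255)),500):
    w=world(c,k,.012); print(k.reshape(-1,2).min(0),k.reshape(-1,2).max(0),cv2.minEnclosingCircle(w))
E
```

```text
time: 29.55
position: [0.4978, -0.0125, 0.1244]
tool_rot: [0.142, 3.137, -0.001]
ft_force: [0.6, 0.7, -2.1]
grip_width: 0.699
grip_force: 30.0
time: 30.05
position: [0.4956, 0.1741, 0.124]
tool_rot: [-0.126, -3.139, -0.005]
ft_force: [-0.0, -0.6, -1.2]
grip_width: 0.699
grip_force: 30.0
time: 30.68
position: [0.4366, 0.351, 0.1233]
tool_rot: [-0.14, -3.138, 0.002]
ft_force: [-0.1, -0.6, -2.5]
grip_width: 0.701
grip_force: 30.0
tcp [0.4375 0.3499 0.1233] closing 84.8 -> units [-0.002  0.013 -0.484] turn 0.0001
[248 168] [327 218] ((0.43646785616874695, 0.35173529386520386), 0.03814123570919037)
```

View pics/w12.png

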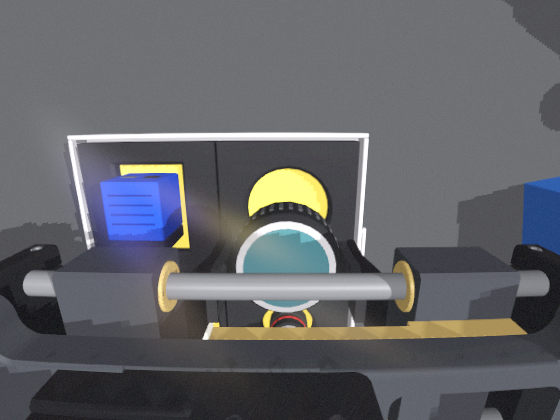

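The lens hangs level above the 76 mm recess, whose centre at (0.4365, 0.352) is confirmed. Lowering it now.

```bash
python3 -m crank '[[0,-0.003,0.005,-0.15,0],[0,-0.003,0.005,-0.3,0],[0,-0.003,0.005,-0.42,0],[0,-0.003,0.005,-0.455,0],[0,-0.003,0.005,-0.455,0]]'; python3 -m crank '[[0,0,0,-0.005,0],[0,0,0,-0.01,0],[0,0,0,-0.01,0]]'; python3 -m crank '[[0,0,0,-0.004,0],[0,0,0,-0.007,0],[0,0,0,-0.007,0]]'
```

```text
time: 31.35
position: [0.4369, 0.3516, 0.033]
tool_rot: [-0.145, -3.138, 0.001]
ft_force: [0.6, -0.4, -1.9]
grip_width: 0.699
grip_force: 30.0
time: 31.72
position: [0.4362, 0.3531, 0.0314]
tool_rot: [0.141, 3.138, 0.001]
ft_force: [0.1, 0.1, -1.6]
grip_width: 0.699
grip_force: 30.0
time: 32.1
position: [0.4359, 0.353, 0.0295]
tool_rot: [-0.141, -3.138, -0.0]
ft_force: [-0.3, 0.1, -1.8]
grip_width: 0.697
grip_force: 30.0
```

```bash
python3 -m crank '[[0,0.003,-0.004,-0.005,0],[0,0.003,-0.004,-0.009,0],[0,0.003,-0.004,-0.009,0]]'; python3 -m crank '[[0,0,0,-0.003,0],[0,0,0,-0.004,0],[0,0,0,-0.004,0]]'
```

```text
time: 32.48
position: [0.4365, 0.3521, 0.0277]
tool_rot: [-0.141, -3.138, -0.0]
ft_force: [0.8, 0.0, -1.7]
grip_width: 0.697
grip_force: 30.0
time: 32.85
position: [0.4365, 0.3522, 0.027]
tool_rot: [0.141, 3.138, 0.0]
ft_force: [0.1, 0.8, -1.1]
grip_width: 0.697
grip_force: 30.0
```

```bash
python3 -m crank '[[0,0,0,-0.002,0],[0,0,0,-0.003,0],[0,0,0,-0.003,0]]'
```

```text
time: 33.22
position: [0.4366, 0.3522, 0.0265]
tool_rot: [0.141, 3.138, -0.0]
ft_force: [-0.7, -1.2, 0.7]
grip_width: 0.694
grip_force: 30.0
```

```bash
python3 -m crank '[[0,0,0,-0.002,0],[0,0,0,-0.003,0]]'; python3 -m crank '[[0.9,0,0,0.003,0],[0.9,0,0,0.003,0],[0.9,0,0,0.003,0],[0.9,0,0,0.003,0]]'; python3 -m crank '[[0.9,0,0,0.2,0],[0.9,0,0,0.5,0],[0.9,0,0,0.8,0],[0.9,0,0,0.8,0],[0.9,0.3,0,0.8,0]]'; python3 -m crank '[[0.9,0.5,0,0,0],[0.9,0.5,0,0,0],[0.9,0.5,0,0,0]]'
python3 - <<'E'
from h import *
snap('wrist','w13.png'); c,im=snap('top','t13.png'); snap('scene','s13.png')
E
```

```text
time: 33.48
position: [0.4366, 0.3522, 0.0265]
tool_rot: [0.141, 3.138, -0.001]
ft_force: [-2.3, -3.2, 7.5]
grip_width: 0.694
grip_force: 30.0
time: 33.98
position: [0.4365, 0.3522, 0.0263]
tool_rot: [-0.141, -3.138, -0.0]
ft_force: [0.0, 0.0, 0.3]
grip_width: 0.891
grip_force: 0.0
time: 34.6
position: [0.4933, 0.3542, 0.1877]
tool_rot: [0.13, 3.137, -0.002]
ft_force: [1.0, 0.3, 1.0]
grip_width: 0.897
grip_force: 0.0
time: 34.98
position: [0.599, 0.3503, 0.1834]
tool_rot: [-0.148, -3.136, 0.001]
ft_force: [0.0, -0.4, -0.7]
grip_width: 0.9
grip_force: 0.0
```

View pics/w13.png

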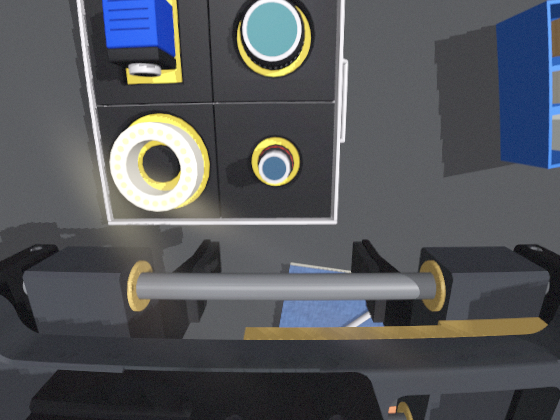

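View pics/s13.png

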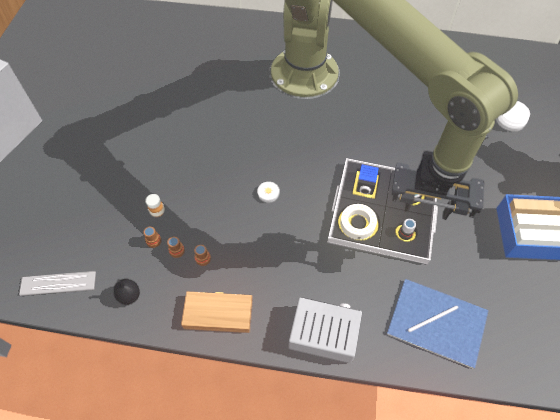

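All four parts sit in their recesses: lens (272,32), eyepiece (275,162), ring (155,165) and camera (138,35). In the scene view the petri dish (268,192) and jar (155,205) stand where they were, and the gripper is clear.

```bash
python3 -c "from bench import close_job; print(close_job())"
```

```text
the job is handed in; nothing more can be done
None
```

The camera, ring light, eyepiece and auxiliary lens are each down in their own recesses, set down without dropping; the petri dish and jar were not touched, and the job was handed in at about 35 s of the 112 s allowed.

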